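# Press the loose marker cap home

### The arm

A 6-joint arm with a two-finger parallel gripper is mounted at the origin on the work surface. World frame = base frame: x ahead of the robot, y to its left, z up, the work surface at z = 0. Lengths are in m, angles in rad, forces in N, time in s.
With the tool pointing down it reaches from about 0.25 to 0.775 m from the base axis. Payload 4 kg.
Tool frame: the origin (TCP) lies at the very end of the fingers, on their centre line; the grasp point (between the pads) lies grasp_offset behind it (grasp_offset is the distance from the TCP to the grasp point, in m); z points along the fingers, y is the line along which they close (so a half turn about z gives the same grasp; the last joint's range is limited). The gripper opens to 85 mm and grips with 20 to 120 N. Pads are 22 mm wide; open, the fingers measure 114 mm over their backs; the gripper's body (76 mm by 85 mm) begins 54 mm behind the grasp point. The pads swing forward as they close: fully open they stand 13 mm farther back than shut.
Start: joints at [1.01, 0.087, 1.371, -0, 1.684, -0.103], TCP at [0.243, 0.493, 0.231] pointing down, gripper open.
Joint ranges: [-3.1, 3.1], [-0.76, 2.03], [0.27, 2.55], [-1.08, 4.22], [0.17, 2.65], [-2.57, 2.57]. Speed limits (rad/s): [2.79, 2.79, 3.14, 3.14, 3.14, 3.14].

### API

Orientations are given as a rotation vector (axis times angle).
In Python, from rig import * gives the robot as it stands.
- The arm moves only by the tool play_rows, never from a script. Its argument "moves" is one flat list of numbers, 6 for each row, row after row: the shift along the tool's x, y, z scaled (see below), then the turn, a rotation vector about the tool's x, y, z scaled (see below). In form: [dx, dy, dz, wx, wy, wz, dx, dy, dz, wx, wy, wz, ...]. A call has 1 to 12 rows; each row is the pose to reach, as a shift and turn from the pose commanded when the call began, along the tool's axes at that moment, turning the shorter way round; what a row does not reach only later rows make up. The controller multiplies each number of a shift by 0.25 m and each number of a turn by 2 pi rad. A row lasts 1/10 s, in which the tool goes at most 50 mm and 8.59 degrees, less where a joint would pass 70% of its speed; a pose out of reach is approached as far as the arm can. A call with a number of a shift or a turn outside -1 to 1 is refused whole. A call with a gripper value outside its range is refused whole. "fingers" is the opening in per cent of the stroke, from 0 (shut) to 100 (fully open), set as the call begins (left out, the last holds). The fingers move at their own pace and stop on an object; "grip_force" is the grip in N (left out, the last holds). Time passes only in rows, so rows that repeat a pose let the fingers close. It gives the time, the measured TCP pose, the force, the opening and the grip force at its end, in the units of the state.
- observe(): the state, without advancing time (a new reading comes with each control period).
- snapshot(name): name is "side" or "top"; returns the picture (400x640x3 uint8, blue, green, red); there is no depth.
- camera_model(name): a dict with "intrinsics" (3x3 intrinsics, pixels), "T" (4x4, takes a point from camera to world coordinates). Camera axes: x right, y down, z forward; pixel columns grow to the right and rows downward; lengths in m; the calibration is good to about 2 mm. A picture is of the moment at which its call begins. camera_model takes no time and is no camera call.
- hand_in(): hands the job in; it is judged then, once.
The state is a dict: "clock": time; "joint_positions": joint angles; "joint_vel": joint speeds; "tau": joint torques, N m; "tcp_pos": TCP position; "orientation": TCP orientation; "wrist_force": force on the tool from outside, world axes, zero at the start; "ft_torque": the same for the moment, N m; "finger_gap": finger opening in m; "finger_force": force on a finger pad.
Only numpy, scipy, OpenCV 4.12 (cv2) and the standard library are available. Lean on these libraries where they do the work, as an engineer would, in place of code of your own. Each camera call takes 0.05 s, during which the arm holds its last target. There are 200 camera calls.

### The job

The green marker in the wooden stand has its cap standing proud and will dry out. Gently press that cap straight down with your fingertips until it is fully home, then withdraw. Do not lift the marker, and do not touch the other markers or disturb the things lying around the stand.

Things in the scene. Friction and masses are not known exactly. Their poses are not given: they have to be found in the camera images.
- green_cap_top (a point): centre of the flat top (16 mm across) of the green marker's cap: the spot to press. It moves with the cap; with the cap proud it is 157 to 160 mm above the desk, with the cap fully home 150 mm
- green_cap (a joint): how far the green cap has been pushed down along its marker, in m: 0 stands 10 mm proud, 0.010 is fully home, its rim against the barrel's shoulder; it starts between 0 and 0.003. Friction of about 4 N (a little more when moved fast) keeps the cap wherever it is left; there is no spring, and at 0.010 it stops hard, so the force then climbs fast: press slowly (10 mm/s), 6 to 10 N is ample
- marker_green: the green marker, upright and loose in any hole of the stand, leaning up to 2 degrees; about 35 g. White barrel 18 mm across, 95 mm long, green in its top 30 mm, white neck; green cap 45 mm long, 17 to 20 mm across, sliding down over the neck. At the start a white gap of 7 to 10 mm shows under its cap (no other marker has one). Origin: centre of its foot, 10 mm above the desk; z up
- stand: pale wooden marker stand, 120 (x) x 170 (y) x 55 mm high, fixed to the desk, with six holes in two rows of three: 54 mm apart along its x, 50 mm apart along its y, 45 mm deep, about 1.5 mm wider than the barrels. Origin: centre of its underside; z up
- marker_red: the red marker, the same kind, red cap fully home: its top is 150 mm above the desk. Loose in the stand, in any of its holes. Origin: centre of its foot, z up along it
- marker_orange: the orange marker, the same kind, orange cap fully home: its top is 150 mm above the desk. Loose in the stand, in any of its holes. Origin: centre of its foot, z up along it
- marker_yellow: the yellow marker, the same kind, yellow cap fully home: its top is 150 mm above the desk. Loose in the stand, in any of its holes. Origin: centre of its foot, z up along it
- marker_blue: the blue marker, the same kind, blue cap fully home: its top is 150 mm above the desk. Loose in the stand, in any of its holes. Origin: centre of its foot, z up along it
- marker_purple: the purple marker, the same kind, purple cap fully home: its top is 150 mm above the desk. Loose in the stand, in any of its holes. Origin: centre of its foot, z up along it
- sharpener: green and white pencil sharpener, 64 x 60 x 31 mm high, loose on the desk to the stand's left (+y). Origin: centre of its underside
- glue_stick: glue stick with a red cap, 26 mm across, 96 mm tall, upright and loose on the desk to the stand's left (+y). Origin: centre of its underside
- eraser: white eraser in a blue sleeve, 60 x 23 x 13 mm, loose on the desk to the stand's right (-y). Origin: centre of its underside

How it is judged:
By the outcome, as a careful person would: the job done as asked, in the order asked, and still so for the second after the job is handed in, with the robot touching nothing.
It also fails if it takes over 35 s, if anything falls off the work surface, if the arm or the gripper's body presses on something with over 40 N, if the wrist force passes 120 N, or if a joint passes its speed limit or range.

## Working session

There is one attempt and no reset: what is moved stays moved. The work goes in short steps, Python scripts to look and compute and a tool call to move; the robot and the scene stay as the last step left them, time stands still between calls to the robot, and variables do not carry over. Pictures are saved under pics/ and viewed, at most 10 in all, crops included, and the job is handed in when it is done.

Besides the shell and the picture viewer there is one more tool, called after "Call:" as name(argument=value, ...) on one line, values as JSON. play_rows: Moves the arm, as the interface text tells. Its arguments: {"type":"object","properties":{"moves":{"type":"array","items":{"type":"number"}},"fingers":{"type":"number"},"grip_force":{"type":"number"}},"required":["moves"]}

```bash
mkdir -p pics
python3 - <<'E'
from rig import *
import cv2,numpy as np
for n in("side","top"):
    cv2.imwrite(f"pics/{n}0.png",snapshot(n)); c=camera_model(n); print(n,np.round(c["intrinsics"],1).tolist(),np.round(c["T"],3).tolist())
s=observe();print(s)
E
```

```text
side [[400.4, 0.0, 316.9], [0.0, 400.4, 199.6], [0.0, 0.0, 1.0]] [[0.992, -0.104, 0.068, 0.518], [-0.123, -0.735, 0.667, -0.472], [-0.019, -0.67, -0.742, 0.737], [0.0, 0.0, 0.0, 1.0]]
top [[391.2, 0.0, 319.7], [0.0, 391.2, 194.9], [0.0, 0.0, 1.0]] [[0.03, -0.992, 0.122, 0.456], [-1.0, -0.029, 0.006, 0.069], [-0.003, -0.122, -0.992, 0.993], [0.0, 0.0, 0.0, 1.0]]
{'clock': 0.1, 'joint_positions': array([ 1.00991986e+00,  8.78964647e-02,  1.37214918e+00,  8.90232727e-07,
        1.68358419e+00, -1.03083376e-01]), 'joint_vel': array([ 0.00077078, -0.00016158, -0.00598646, -0.00180654, -0.000793  ,
       -0.00055782]), 'tau': array([ 2.38360131e-03, -3.53013968e+01, -3.14218140e+01, -1.31772877e-04,
        7.88379810e-03,  1.04556517e-05]), 'tcp_pos': array([0.2428347 , 0.49297989, 0.2302244 ]), 'orientation': array([-7.12685436e-01, -3.05900281e+00,  3.02418365e-03]), 'wrist_force': array([ 0.56052374, -0.47238425,  0.3573023 ]), 'ft_torque': array([-0.01967645,  0.04397153,  0.00726712]), 'finger_force': 0.0, 'finger_gap': 0.08521827005080475}
```

View pics/side0.png

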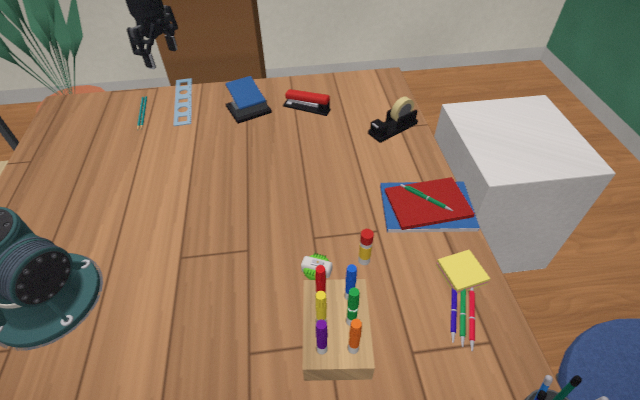

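View pics/top0.png

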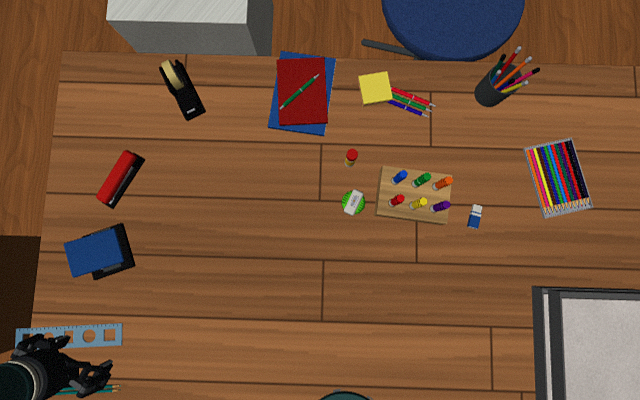

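The green marker is the middle one of the far (+x) row: its cap is near (353,297) in side and (422,180) in top. Next I'll zoom in on both views and segment it.

```bash
cat > h.py <<'E'
from rig import *
import cv2,numpy as np
def ray(n,uv):
    c=camera_model(n);T=np.array(c["T"]);d=T[:3,:3]@np.linalg.inv(c["intrinsics"])@[uv[0],uv[1],1];return T[:3,3],d/np.linalg.norm(d)
def plane(n,uv,z):
    o,d=ray(n,uv);return o+d*(z-o[2])/d[2]
def tri(a,b):
    (o1,d1),(o2,d2)=ray("side",a),ray("top",b)
    t=np.linalg.lstsq(np.c_[d1,-d2],o2-o1,rcond=None)[0]
    p,q=o1+t[0]*d1,o2+t[1]*d2;return (p+q)/2,np.linalg.norm(p-q)
def proj(n,p):
    c=camera_model(n);T=np.linalg.inv(c["T"]);q=np.array(c["intrinsics"])@(T[:3,:3]@p+T[:3,3]);return q[:2]/q[2]
E
python3 - <<'E'
from h import *
s=cv2.imread("pics/side0.png");t=cv2.imread("pics/top0.png")
A=cv2.resize(s[255:365,295:380],None,fx=5,fy=5,interpolation=cv2.INTER_CUBIC)
B=cv2.resize(t[160:225,375:455],None,fx=5,fy=5,interpolation=cv2.INTER_CUBIC)
C=np.zeros((max(A.shape[0],B.shape[0]),A.shape[1]//1+B.shape[1],3),np.uint8)[:, :];C[:A.shape[0],:A.shape[1]]=A
if C.shape[1]>=A.shape[1]+B.shape[1]: C[:B.shape[0],A.shape[1]:]=B
C=C[:, :825];C=cv2.resize(C,(800,int(C.shape[0]*800/C.shape[1])));cv2.imwrite("pics/crop.png",C)
for n,im,(x0,y0,x1,y1) in(("side",s,(335,280,372,330)),("top",t,(405,165,438,192))):
    hsv=cv2.cvtColor(im,cv2.COLOR_BGR2HSV)[y0:y1,x0:x1]
    m=cv2.inRange(hsv,(50,90,30),(85,255,255));k,l,st,ce=cv2.connectedComponentsWithStats(m)
    for i in range(1,k):
        if st[i,4]>8: 
            print(n,st[i],ce[i]+[x0,y0])
    print("\n".join("".join("%4d"%v if w else "   ." for v,w in zip(r,q)) for r,q in zip(hsv[:,:,2],m)))
E
```

```text
side [ 13   7  11  23 214] [353.13084112 298.43457944]
side [12 30 10 10 67] [351.64179104 314.55223881]
   .   .   .   .   .   .   .   .   .   .   .   .   .   .   .   .   .   .   .   .   .   .   .   .   .   .   .   .   .   .   .   .   .   .   .   .   .
   .   .   .   .   .   .   .   .   .   .   .   .   .   .   .   .   .   .   .   .   .   .   .   .   .   .   .   .   .   .   .   .   .   .   .   .   .
   .   .   .   .   .   .   .   .   .   .   .   .   .   .   .   .   .   .   .   .   .   .   .   .   .   .   .   .   .   .   .   .   .   .   .   .   .
   .   .   .   .   .   .   .   .   .   .   .   .   .   .   .   .   .   .   .   .   .   .   .   .   .   .   .   .   .   .   .   .   .   .   .   .   .
   .   .   .   .   .   .   .   .   .   .   .   .   .   .   .   .   .   .   .   .   .   .   .   .   .   .   .   .   .   .   .   .   .   .   .   .   .
   .   .   .   .   .   .   .   .   .   .   .   .   .   .   .   .   .   .   .   .   .   .   .   .   .   .   .   .   .   .   .   .   .   .   .   .   .
   .   .   .   .   .   .   .   .   .   .   .   .   .   .   .   .   .   .   .   .   .   .   .   .   . 
[... 9399 characters left out ...]
  .   .   .   .   .   .   .   .   .
   .   .   .   .   .   .   .   .   .   .   .   .   .   .   .   .   .   .   .   .   .   .   .   .   .   .   .   .   .   .   .   .   .
   .   .   .   .   .   .   .   .   .   .   .   .   .   .   .   .   .   .   .   .   .   .   .   .   .   .   .   .   .   .   .   .   .
   .   .   .   .   .   .   .   .   .   .   .   .   .   .   .   .   .   .   .   .   .   .   .   .   .   .   .   .   .   .   .   .   .
   .   .   .   .   .   .   .   .   .   .   .   .   .   .   .   .   .   .   .   .   .   .   .   .   .   .   .   .   .   .   .   .   .
   .   .   .   .   .   .   .   .   .   .   .   .   .   .   .   .   .   .   .   .   .   .   .   .   .   .   .   .   .   .   .   .   .
```

View pics/crop.png

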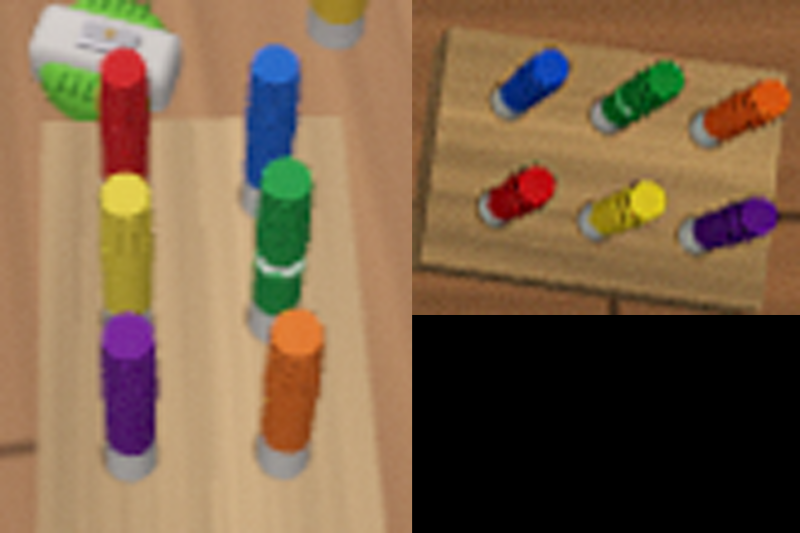

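Run:
```python
from h import *
from scipy.spatial.transform import Rotation as R
a,b=(353.6,291.4),(427.2,176.0)
p,e=tri(a,b);print("tri",p.round(4),e.round(4))
for z in(.157,.16):print(z,plane("side",a,z).round(4),plane("top",b,z).round(4))
# whole cap+axis lean check: white barrel foot at stand top z=.055
s=observe();M=R.from_rotvec(s["orientation"]).as_matrix();print(M.round(3))
t=p.copy();t[2]=.215
print("tool units",(M.T@(t-s["tcp_pos"])/.25).round(3))
for n,(u,v) in {"blue":(275,62),"orange":(297,330),"yellow":(125,195)}.items():
    k=825/800/5;print(n,plane("side",(295+u*k,255+v*k),.15).round(3))
```

```text
tri [ 0.6063 -0.1571  0.157 ] 0.0014
0.157 [ 0.6056 -0.1572  0.157 ] [ 0.607  -0.1571  0.157 ]
0.16 [ 0.6052 -0.1588  0.16  ] [ 0.6065 -0.1563  0.16  ]
[[-0.897  0.442 -0.001]
 [ 0.442  0.897 -0.002]
 [ 0.    -0.002 -1.   ]]
tool units [-2.454 -1.69   0.064]
blue [ 0.612 -0.109  0.15 ]
orange [ 0.601 -0.208  0.15 ]
yellow [ 0.553 -0.153  0.15 ]
```

Call:
play_rows(moves=[-0.16,-0.11,0,0,0,0,-0.32,-0.22,0,0,0,0,-0.48,-0.33,0,0,0,0,-0.64,-0.44,0,0,0,0,-0.82,-0.563,0,0,0,0,-0.82,-0.563,0,0,0,0], fingers=0, grip_force=20)

```text
clock: 0.7
tcp_pos: [0.3668, 0.2721, 0.2309]
orientation: [0.724, 3.056, -0.004]
wrist_force: [-0.9, 0.3, -0.4]
finger_gap: -0.0
finger_force: 0.0
```

Call:
play_rows(moves=[-0.16,-0.11,0,0,0,0,-0.32,-0.22,0,0,0,0,-0.48,-0.33,0,0,0,0,-0.64,-0.44,0,0,0,0,-0.82,-0.563,0,0,0,0,-0.82,-0.563,0,0,0,0])

```text
clock: 1.3
tcp_pos: [0.4881, 0.0556, 0.2302]
orientation: [-0.722, -3.057, 0.003]
wrist_force: [-0.2, -0.3, 0.3]
finger_gap: 0.0004
finger_force: 0.0
```

Call:
play_rows(moves=[-0.16,-0.11,0,0,0,0,-0.32,-0.22,0,0,0,0,-0.48,-0.33,0,0,0,0,-0.64,-0.44,0,0,0,0,-0.76,-0.52,0,0,0,0,-0.814,-0.564,0,0,0,0,-0.814,-0.564,0,0,0,0,-0.814,-0.564,0,0,0,0])

```text
clock: 2.1
tcp_pos: [0.6064, -0.1551, 0.231]
orientation: [-0.711, -3.059, -0.002]
wrist_force: [0.3, -0.3, 0.2]
finger_gap: 0.0001
finger_force: 0.0
```

Run:
```python
from h import *
s=observe();print(s)
A=snapshot("side")[200:360,260:420];B=snapshot("top")[130:230,370:480]
B=cv2.resize(B,(440,400));A=cv2.resize(A,(400,400))
C=np.zeros((400,800,3),np.uint8);C[:,:400]=A;C[:,400:]=B[:,:400];cv2.imwrite("pics/above.png",C)
```

```text
{'clock': 2.1, 'joint_positions': array([-3.41593682e-01,  2.58879742e-01,  1.17367824e+00,  1.23467644e-03,
        1.71060002e+00, -1.45556991e+00]), 'joint_vel': array([ 0.01424764, -0.02501429,  0.00847852, -0.0017263 , -0.00236643,
       -0.00133526]), 'tau': array([-8.89462978e-01, -4.17700768e+01, -3.14487112e+01, -7.53010064e-02,
       -4.88269608e-02, -1.23498863e-03]), 'tcp_pos': array([ 0.60642081, -0.15510916,  0.23097111]), 'orientation': array([-7.10765438e-01, -3.05867772e+00, -2.18514509e-03]), 'wrist_force': array([ 0.30976741, -0.31675661,  0.18457472]), 'ft_torque': array([ 0.03569388,  0.03284781, -0.01396157]), 'finger_force': 0.0, 'finger_gap': 7.688072254238944e-05}
```

View pics/above.png

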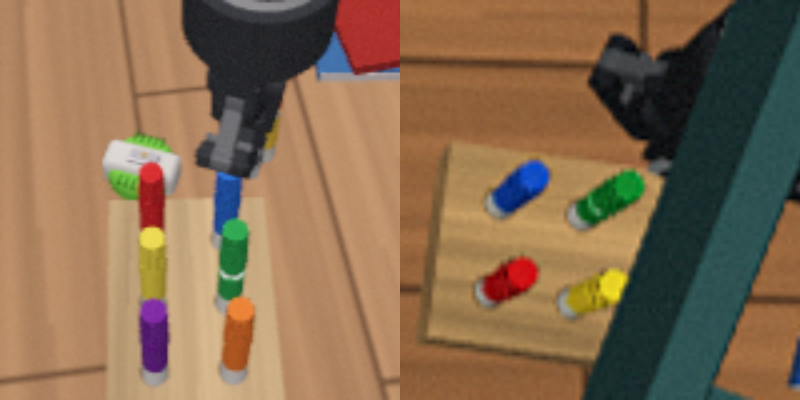

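The closed fingertips show at about (225,165) in the side crop, above and behind the green cap at (235,230). I'll go down to about 17 mm above the cap and check again.

Call:
play_rows(moves=[0,0,0.05,0,0,0,0,0,0.1,0,0,0,0,0,0.15,0,0,0,0,0,0.2,0,0,0,0,0,0.22,0,0,0,0,0,0.22,0,0,0,0,0,0.22,0,0,0])

```text
clock: 2.9
tcp_pos: [0.6068, -0.1569, 0.1765]
orientation: [0.713, 3.059, 0.0]
wrist_force: [-0.0, 0.5, -0.5]
finger_gap: -0.0002
finger_force: 0.0
```

Run:
```python
from h import *
s=observe();p=s["tcp_pos"];print(p,s["wrist_force"])
for n in("side","top"):print(n,proj(n,p).round(1),proj(n,np.array([p[0],p[1],.158])).round(1))
A=snapshot("side")
A=cv2.resize(A[255:330,310:400],None,fx=7,fy=7,interpolation=cv2.INTER_CUBIC)
q=(proj("side",p)-[310,255])*7+3.5;cv2.circle(A,tuple(int(v) for v in q),3,(255,0,255),-1);cv2.imwrite("pics/near.png",A)
```

```text
[ 0.60684084 -0.15691987  0.17646   ] [-0.00364669  0.47132115 -0.4959133 ]
side [354.9 285. ] [354.4 290.8]
top [429.6 174.5] [427.2 176. ]
```

View pics/near.png

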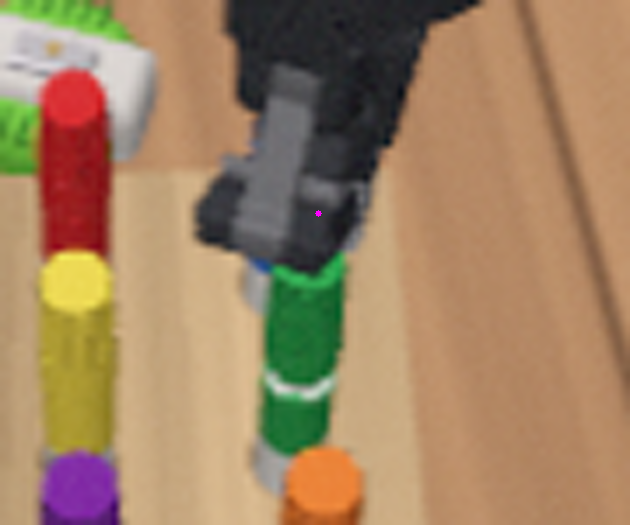

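The magenta dot marks the projected TCP at (318,213). The dark fingertip looks shifted left of it, so I'll overlay the nominal fingertip box to check.

Run:
```python
from h import *
from scipy.spatial.transform import Rotation as R
s=observe();p=s["tcp_pos"];M=R.from_rotvec(s["orientation"]).as_matrix()
def draw(n,x0,y0,x1,y1,f):
    A=cv2.resize(snapshot(n)[y0:y1,x0:x1],None,fx=f,fy=f,interpolation=cv2.INTER_CUBIC)
    A=cv2.convertScaleAbs(A,alpha=1.7,beta=25)
    for dz,c in((0,(255,0,255)),(-.03,(255,255,0))):
        P=[((proj(n,p+M@[a*.011,b*.0145,dz])-[x0,y0])*f+f/2) for a,b in((1,1),(1,-1),(-1,-1),(-1,1))]
        cv2.polylines(A,[np.int32(P)],True,c,1)
    return A
A=draw("side",325,240,385,312,8);B=draw("top",395,145,460,200,4)
C=np.zeros((A.shape[0],A.shape[1]+B.shape[1],3),np.uint8);C[:,:A.shape[1]]=A;C[:B.shape[0],A.shape[1]:]=B
cv2.imwrite("pics/box.png",C);print(C.shape)
```

```text
(576, 740, 3)
```

View pics/box.png

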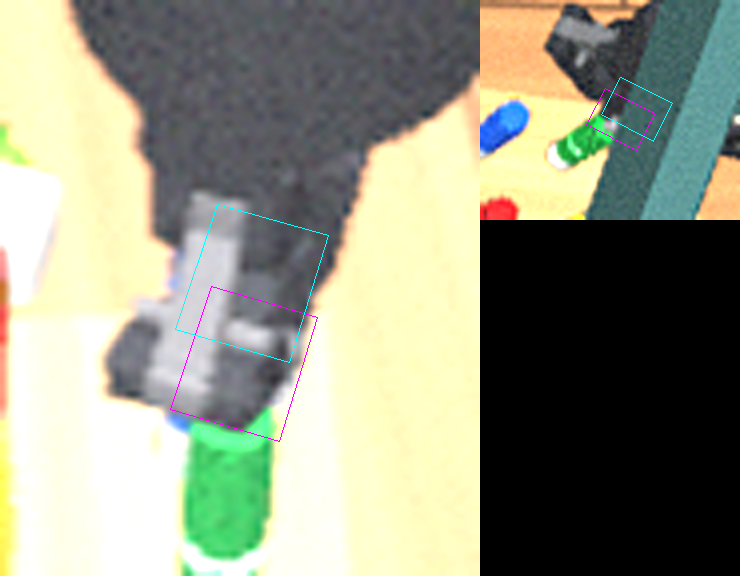

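The overlay agrees with both views: the tips end about centred over the cap, and the wide dark blocks are the finger knuckles, higher up. Now the slow descent.

Call:
play_rows(moves=[0,0,0.01,0,0,0,0,0,0.02,0,0,0,0,0,0.03,0,0,0,0,0,0.038,0,0,0,0,0,0.045,0,0,0,0,0,0.05,0,0,0,0,0,0.054,0,0,0,0,0,0.058,0,0,0,0,0,0.058,0,0,0])

```text
clock: 3.95
tcp_pos: [0.6066, -0.1567, 0.1616]
orientation: [-0.713, -3.059, -0.0]
wrist_force: [0.3, -0.7, -0.4]
finger_gap: 0.0003
finger_force: 0.0
```

Call:
play_rows(moves=[0,0,0.004,0,0,0,0,0,0.008,0,0,0,0,0,0.012,0,0,0,0,0,0.016,0,0,0])

```text
clock: 4.35
tcp_pos: [0.607, -0.1569, 0.1583]
orientation: [0.713, 3.059, -0.0]
wrist_force: [-0.7, 1.1, 4.8]
finger_gap: 0.0001
finger_force: 1.9
```

Contact at about 0.158 m with 4.8 N, which fits the cap friction. I'll keep going slowly.

Call:
play_rows(moves=[0,0,0.004,0,0,0,0,0,0.008,0,0,0,0,0,0.012,0,0,0,0,0,0.016,0,0,0])

```text
clock: 4.75
tcp_pos: [0.6069, -0.1568, 0.1542]
orientation: [0.713, 3.059, -0.0]
wrist_force: [-0.4, -0.0, 4.1]
finger_gap: 0.0001
finger_force: 2.1
```

Call:
play_rows(moves=[0,0,0.004,0,0,0,0,0,0.008,0,0,0,0,0,0.01,0,0,0])

```text
clock: 5.05
tcp_pos: [0.6067, -0.1567, 0.1511]
orientation: [-0.713, -3.06, -0.0]
wrist_force: [-0.4, 0.3, 3.8]
finger_gap: -0.0001
finger_force: 2.0
```

Call:
play_rows(moves=[0,0,0.002,0,0,0,0,0,0.004,0,0,0])

```text
clock: 5.25
tcp_pos: [0.6067, -0.1567, 0.1502]
orientation: [0.713, 3.06, 0.0]
wrist_force: [-0.4, -0.6, 3.8]
finger_gap: 0.0002
finger_force: 2.0
```

Call:
play_rows(moves=[0,0,0.001,0,0,0,0,0,0.002,0,0,0])

```text
clock: 5.45
tcp_pos: [0.6068, -0.1568, 0.1501]
orientation: [0.713, 3.059, 0.0]
wrist_force: [0.3, -0.1, 4.7]
finger_gap: -0.0001
finger_force: 2.7
```

Call:
play_rows(moves=[0,0,0.001,0,0,0,0,0,0.002,0,0,0,0,0,0.002,0,0,0])

```text
clock: 5.75
tcp_pos: [0.607, -0.1569, 0.1501]
orientation: [0.712, 3.058, -0.0]
wrist_force: [-0.6, -0.5, 5.7]
finger_gap: 0.0002
finger_force: 2.9
```

Call:
play_rows(moves=[0,0,0.002,0,0,0,0,0,0.004,0,0,0,0,0,0.004,0,0,0])

```text
clock: 6.05
tcp_pos: [0.6074, -0.157, 0.15]
orientation: [0.712, 3.057, -0.0]
wrist_force: [-0.4, -0.4, 7.5]
finger_gap: 0.0001
finger_force: 4.0
```

The force rises to 7.5 N with no further travel at 0.150 m, so the cap is home. Withdrawing straight up, slowly at first.

Call:
play_rows(moves=[0,0,-0.006,0,0,0,0,0,-0.012,0,0,0,0,0,-0.02,0,0,0,0,0,-0.03,0,0,0,0,0,-0.06,0,0,0,0,0,-0.12,0,0,0,0,0,-0.2,0,0,0,0,0,-0.3,0,0,0,0,0,-0.4,0,0,0,0,0,-0.4,0,0,0])

```text
clock: 7.05
tcp_pos: [0.6086, -0.1574, 0.2552]
orientation: [0.71, 3.049, -0.002]
wrist_force: [0.1, -0.0, 1.1]
finger_gap: 0.0001
finger_force: 0.0
```

Call:
play_rows(moves=[0.16,0.11,0,0,0,0,0.32,0.22,0,0,0,0,0.48,0.33,0,0,0,0,0.64,0.44,0,0,0,0,0.8,0.55,0,0,0,0,0.8,0.55,0,0,0,0,0.8,0.55,0,0,0,0])

```text
clock: 7.75
tcp_pos: [0.4877, 0.0557, 0.2487]
orientation: [0.709, 3.059, -0.0]
wrist_force: [0.3, -0.3, 0.5]
finger_gap: -0.0002
finger_force: 0.0
```

Run:
```python
from h import *
A=cv2.resize(snapshot("side")[225:385,290:400],(400,582),interpolation=cv2.INTER_CUBIC);B=cv2.resize(snapshot("top")[135:235,335:485],(400,267),interpolation=cv2.INTER_CUBIC)
C=np.zeros((582,800,3),np.uint8);C[:,:400]=A;C[:267,400:]=B;cv2.imwrite("pics/after.png",C);print(observe()["tcp_pos"])
```

```text
[0.48842204 0.05426345 0.24826232]
```

View pics/after.png

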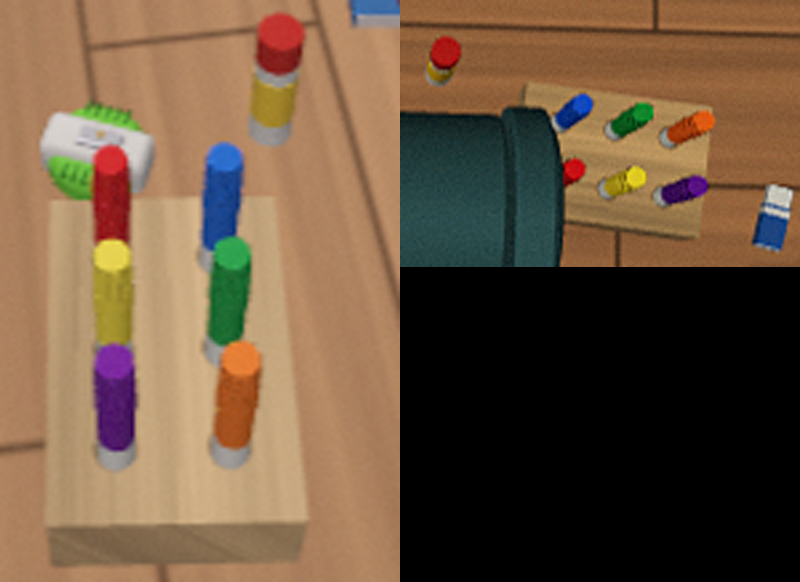

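The white gap under the green cap (around (228,300)) has gone. All six markers, the sharpener, glue stick and eraser are undisturbed.

```bash
python3 -c "
from rig import *
print(hand_in())"
```

```text
the job is handed in; nothing more can be done
None
```

The green cap is pressed fully home: it stopped at 150 mm under 7.5 N and the white gap is gone. The arm is withdrawn, the other markers and the things around the stand look undisturbed in the final pictures, and the job is handed in.

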